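Lock the grinding cup onto the spice mill

ROBOT

A 6-joint arm with a two-finger parallel gripper is mounted at the origin on the work surface. World frame = base frame: x ahead of the robot, y to its left, z up, the work surface at z = 0. Lengths are in m, angles in degrees, forces in N, time in s.
With the tool pointing down it reaches from about 0.375 to 0.9 m from the base axis. Payload 3.1 kg.
Tool frame: the origin (TCP) lies on the front face of the gripper's body, between the roots of the fingers; the fingertips stand 70 mm ahead of it and the grasp point (between the pads) lies 51 mm ahead of it (bot.tip_extent is the distance from the TCP to the fingertips, in m); z points along the fingers, x is the direction in which the jaws open and shut, and the axes are right-handed (so a half turn about z gives the same grasp; the last joint's range is limited). The gripper opens to 87 mm and grips with 3 to 60 N. Pads are 19 mm wide; open, the fingers measure 117 mm over their backs; the gripper's body (75 mm by 190 mm) begins 51 mm behind the grasp point.
Start: joints at [-83.394, 30.224, 82.088, -0, 67.689, -10.227], TCP at [0.181, -0.598, 0.292] pointing down, gripper open.
Joint ranges: [-176.69, 176.69], [-43.24, 126.21], [12.49, 139.97], [-82, 262], [0, 151.66], [-163.58, 163.58]. Speed limits (degrees/s): [159.86, 159.86, 180, 180, 180, 180].

INTERFACE

Orientations are given as a 3x3 rotation matrix whose columns are the frame's x, y, z axes.
In Python, from rig import bot, viewer, ticket gives the robot as it stands. The module is installed in compiled form; this text tells all that it offers.
- The arm moves only by the tool arm_command, never from a script. Its argument "targets" is a list of rows, each an object with "rot": the turn, a rotation vector about the tool's x, y, z in degrees, a list of three; "offset": the shift along the tool's x, y, z in cm, a list of three; "gripper": the closure, from 0 (fully open) to 1 (shut). A call has 1 to 8 rows; each row is the pose to reach, as a shift and turn from the pose commanded when the call began, along the tool's axes at that moment; what a row does not reach only later rows make up. A row lasts 1/10 s, in which the tool goes at most 50 mm and 8.59 degrees, less where a joint would pass 70% of its speed; a pose out of reach is approached as far as the arm can. A call with a gripper value outside its range is refused whole. The fingers move at their own pace and stop on an object; the grip force is fixed at half the most. Time passes only in rows, so rows that repeat a pose let the fingers close. It gives the time, the measured TCP pose, the force and the opening at its end, in the units of the state.
- bot.read_state(): the state, without advancing time (a new reading comes with each control period).
- viewer.capture(name): name is "scene" or "top" or "wrist"; returns a dict with "frame" (384x512x3 uint8, red, green, blue), "fx", "fy", "cx", "cy" (pixels), "view" (4x4, takes a point from world to camera coordinates). Camera axes: x right, y down, z forward; pixel columns grow to the right and rows downward; lengths in m; the calibration is good to about 2 mm. The wrist camera is an equidistant fisheye: a pixel r from the principal point sees the ray r / f radians off the axis. A picture is of the moment at which its call begins. There is no depth.
- ticket.hand_in(): hands the job in, once; it reports no verdict.
The state is a dict: "time_s": time; "joint_positions": joint angles; "qvel": joint speeds; "tau": joint torques, N m; "position": TCP position; "tcp_rot": TCP orientation; "force": force on the tool from outside, world axes, zero at the start; "moment": the same for the moment, N m; "opening": opening from 0.0 (shut) to 1.0 (fully open).
Only numpy, scipy, OpenCV 4.12 (cv2) and the standard library are available. Lean on these libraries where they do the work, as an engineer would, in place of code of your own. Each camera call takes 0.05 s, during which the arm holds its last target. There are 200 camera calls.

TASK

Fit the steel grinding cup that stands on its black three-lugged blade cap onto the spice mill, as it stands (cap down): lower it into the mill's collar, feel for the three slots, push it down against the spring and then twist it clockwise (seen from above) right to the stop, so that it stays locked down when you let go. Use a light hand: the plastic lugs and collar must never carry more than about 60 N in all, which is roughly 30 N of push together with 1 N m of twist. Leave everything else on the table where it is.

Things in the scene. Friction and masses are not known exactly. Their poses are not given: they have to be found in the camera images.
- cup_center (a point): Grinding cup to be fitted: brushed steel, standing mouth down on its black blade cap; 105 mm high, about 0.3 kg. Origin on its axis half-way up, 52.5 mm above the underside; z up, x towards one lug. From the underside: 0-21 mm black skirt, diameter 66 mm; 21-30 mm black knurled ring, diameter 72; then the straight steel cup, diameter 62, up to 94 mm (grip here); domed closed top at 105.
- cup_lug (a point): Tip of one of the cup's three equal lugs, which stand out of the skirt 120 degrees apart, 5 to 10 mm above the cup's underside, 12 mm wide, reaching 40 mm from the axis. This point: mid-height (7.5 mm above the underside), 40 mm from the axis; x points outward. A yellow mark on the knurled ring stands over each lug. Any lug fits any slot.
- mill_mouth (a point): Centre of the mouth of the spice mill's grey collar, on the mill's axis, level with the collar's top face, 130 mm above the table; z up, x the mill's own (switch panel on its -x side). The mill is a fixed round aluminium motor base 131 mm across; collar 107 mm across. Inside the collar a 5 mm thick ledge leaves a round opening of 70 mm, with three slots through it.
- mill: The mill; origin under its centre, axes as mill_mouth. Slots in the ledge: 120 degrees apart, 15 mm wide (19 at the top, chamfered), open to 42 mm from the axis, a yellow mark on the collar beside each. The collar is clamped on firmly, but not at a known angle: one slot lies within 0.4 rad, either way, of the mill's x direction; this angle is not measured: look or feel for it.
- mill_floor (a point): Centre of the well's hard floor, 18 mm below mill_mouth. Cup's underside below mill_mouth: 5 mm with the lugs resting on the ledge; from 10 mm a spring-loaded drive coupling pushes up (5 N, rising to 10 N at 18 mm) and lifts an unlocked cup; from 15 mm the lugs clear the ledge's underside and turn 34 degrees clockwise from above (not the other way) to a hard stop; the spring then holds them against the ledge.
- interlock (a joint): The mill's safety interlock, a small red key under the ledge that a lug pushes ahead of it, lightly sprung, over the last 10 degrees of the twist: 0 rad when free, 0.13 to 0.18 rad with the cup at its stop; its switch closes at 0.11 rad. It springs back if the cup turns back.
- spare_cup_center (a point): Another steel cup of the same size, closed with a plain orange storage lid without lugs, on the table; origin on its axis 52.5 mm above its underside. It is to stay where it is.
- shaker_center (a point): Glass shaker with a steel top, 52 mm across and 93 mm high; origin half-way up. It is to stay where it is.
- ketchup: Red squeeze bottle, 66 mm across, 226 mm high; origin at its underside. It stays where it is.
- mustard: Yellow squeeze bottle, 66 mm across, 226 mm high; origin at its underside. It stays where it is.
- pickle_tub: White open tub of pickles, 160 mm (x) by 110 by 75 mm high; origin at its underside. It stays where it is.
- plate_stack: Stack of paper plates, 190 mm across, 30 mm high; origin at its underside. It stays where it is.
- spare_cap: Spare black blade cap lying lugs up, 80 mm across, 30 mm high; origin at its underside. It stays where it is.
There are look-alikes about, which are no part of the job. What is shaped like the part that bears cup_center but purple is not meant.

How it is judged (in metres and radians):
On the way, in this order (a step that is already met when the one before it is completed fails the run):
1. the cup is pushed down into the collar with its lugs in the slots, not yet twisted (z of cup_center in the frame of mill_mouth below 0.0388 m and horizontal distance between cup_center and mill_mouth below 0.005 m and value of joint interlock below 0.03 rad), for 0.1 s.
2. the cup is twisted to the stop, closing the interlock (z of cup_center in the frame of mill_mouth below 0.0395 m and value of joint interlock above 0.11 rad), for 0.2 s.
At the end, for the whole second after the job is handed in: the cup sits locked in the collar, its underside at least 13 mm below the collar's top face, centred within 5 mm and upright within 0.06 rad, twisted to the stop, give or take 3.5 degrees (interlock above 0.11 rad), released and at rest (all of step 2 and horizontal distance between cup_center and mill_mouth below 0.005 m and angle between cup_center's own z axis and vertical below 0.06 rad and linear speed of cup below 0.01 m/s); the robot touches nothing.
It fails at once if the cup bears on the mill with more than 60 N in all (contact forces added up) (contact force between cup and mill above 60 N).
It fails at once if something else on the table is moved by more than 30 mm (distance of any of spare_cup_center, shaker_center, ketchup, mustard, pickle_tub, plate_stack, spare_cap from where it was at the start of the episode above 0.03 m).
It also fails if it takes over 67 s, if anything falls off the work surface, if the arm or the gripper's body presses on something with over 40 N, if the wrist force passes 120 N, or if a joint passes its speed limit or range.

## Working session

There is one attempt and no reset: what is moved stays moved. The work goes in short steps, Python scripts to look and compute and a tool call to move; the robot and the scene stay as the last step left them, time stands still between calls to the robot, and variables do not carry over. Pictures are saved under pics/ and viewed, about 8 in all and at most 12, crops included, and the job is handed in when it is done.

Besides the shell and the picture viewer there is one more tool, called after "Emit:" by a JSON object that holds its "method" and its "body", one argument or row to a line. arm_command: Moves the arm, as the interface text tells. Its arguments: {"type":"object","properties":{"targets":{"type":"array"}},"required":["targets"]}

```bash
mkdir -p pics; cat > h.py <<'E'
import numpy as np, cv2
from rig import bot, viewer, ticket
def cap(n,tag):
    c=viewer.capture(n); cv2.imwrite(f'pics/{tag}.png',cv2.cvtColor(c['frame'],cv2.COLOR_RGB2BGR)); np.savez(f'pics/{tag}.npz',**c); return c
def load(tag): return dict(np.load(f'pics/{tag}.npz'))
def ray(c,u,v,fish=False):
    V=c['view'];R=V[:3,:3];o=-R.T@V[:3,3]
    a=(u-c['cx'])/c['fx'];b=(v-c['cy'])/c['fy']
    if fish:
        r=np.hypot(a,b);k=np.sin(r)/r if r>1e-9 else 1;d=np.array([a*k,b*k,np.cos(r)])
    else: d=np.array([a,b,1.])
    d=R.T@d; return o,d/np.linalg.norm(d)
def plane(c,u,v,z,fish=False):
    o,d=ray(c,u,v,fish); return o+d*(z-o[2])/d[2]
def proj(c,p,fish=False):
    q=c['view'][:3,:3]@np.asarray(p,float)+c['view'][:3,3]
    if fish:
        t=np.arctan2(np.hypot(q[0],q[1]),q[2]);h=np.hypot(q[0],q[1]);x,y=q[0]/h*t,q[1]/h*t
    else: x,y=q[0]/q[2],q[1]/q[2]
    return np.array([c['fx']*x+c['cx'],c['fy']*y+c['cy']])
E
python3 - <<'E'
from h import *
s=bot.read_state()
for k,v in s.items(): print(k,np.round(v,3).tolist())
for n in ['scene','top','wrist']:
    c=cap(n,n+'0'); print(n,c['fx'],c['cx'],c['cy'],np.round(-c['view'][:3,:3].T@c['view'][:3,3],3),np.round(c['view'][:3,:3],3).tolist())
a=np.vstack([cv2.imread('pics/scene0.png')]);b=cv2.imread('pics/top0.png')
cv2.imwrite('pics/st.png',cv2.resize(np.hstack([a,b]),(800,300)))
E
```

```text
time_s 0.0
joint_positions [-83.391, 30.279, 82.157, -0.001, 67.686, -10.228]
qvel [0.072, 0.051, 0.045, -0.136, -0.097, 0.017]
tau [0.0, -44.004, -17.659, 0.063, 0.058, -0.0]
position [0.181, -0.598, 0.291]
tcp_rot [[0.29, -0.957, -0.0], [-0.957, -0.29, 0.002], [-0.002, -0.0, -1.0]]
force [0.669, 0.349, -0.695]
moment [0.023, -0.023, -0.028]
opening 0.995
scene 451.84169139944515 261.42410216264165 194.08317841600046 [1.307 0.566 1.077] [[-0.538, 0.843, 0.004], [0.613, 0.394, -0.685], [-0.579, -0.366, -0.729]]
top 434.31308527521537 259.51203095303686 191.975366534514 [0.432 0.049 1.424] [[0.024, -1.0, -0.012], [-0.995, -0.023, -0.098], [0.097, 0.014, -0.995]]
wrist 297.3186396354542 261.5798448014771 187.50020480951866 [ 0.254 -0.576  0.383] [[0.29, -0.957, -0.002], [-0.92, -0.279, 0.276], [-0.265, -0.078, -0.961]]
```

View pics/scene0.png

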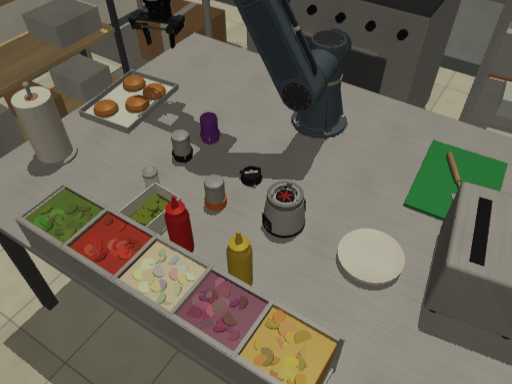

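View pics/top0.png

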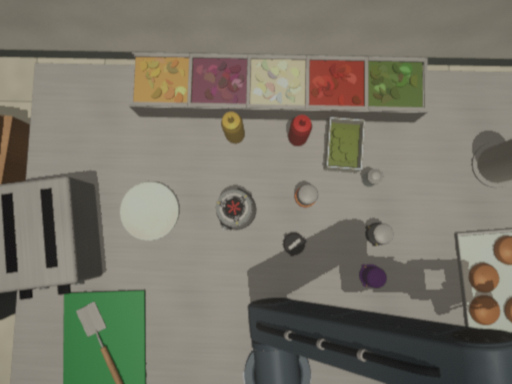

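The scene view shows these candidates:

| Object | Scene pixel | Top pixel |
|---|---|---|
| Steel cup on black cap, the target | (181,146) | (380,233) |
| Orange-lidded steel cup | (215,192) | (307,194) |
| Purple cup | (209,128) | (374,276) |
| Shaker | (150,176) | (374,176) |
| Spare cap | (251,176) | (294,243) |

The mill is at scene (285,207) and top (235,208). Next is one close crop to check the choice, plus coarse positions.

```bash
python3 - <<'E'
from h import *
t=load('top0');s=load('scene0')
def tri(u,v):
    (o1,d1),(o2,d2)=ray(t,*u),ray(s,*v)
    A=np.c_[d1,-d2];k=np.linalg.lstsq(A,o2-o1,rcond=None)[0];p,q=o1+k[0]*d1,o2+k[1]*d2
    return np.round((p+q)/2,3),round(np.linalg.norm(p-q),4)
print('cup top dome tri',tri((384,234),(181,134)),'plane',plane(t,384,234,.1)[:2])
print('spare',plane(t,308,193,.1)[:2],'mill',plane(t,234,208,.13)[:2],plane(s,286,194,.13)[:2])
print('shaker',plane(t,375,176,.09)[:2],'purple',plane(t,375,276,.1)[:2],'cap',plane(t,294,243,.03)[:2])
a=cv2.imread('pics/top0.png');b=cv2.imread('pics/scene0.png');w=cv2.imread('pics/wrist0.png')
f=lambda i,x,y,r,n:cv2.resize(i[y-r:y+r,x-r:x+r],(n,n),interpolation=cv2.INTER_CUBIC)
cv2.imwrite('pics/crop1.png',np.vstack([np.hstack([f(a,380,233,22,266),f(b,181,146,25,266),f(a,235,208,24,266)]),cv2.resize(w[:, :],(798,330))[:, :]]))
E
```

```text
cup top dome tri (array([ 0.441, -0.31 ,  0.097]), np.float64(0.0065)) plane [ 0.4430553  -0.31209741]
spare [ 0.56232121 -0.08085145] mill [0.50926693 0.1421089 ] [0.51631126 0.14968156]
shaker [ 0.62084612 -0.28776195] purple [ 0.31702963 -0.28476294] cap [ 0.40811441 -0.04532647]
```

View pics/crop1.png

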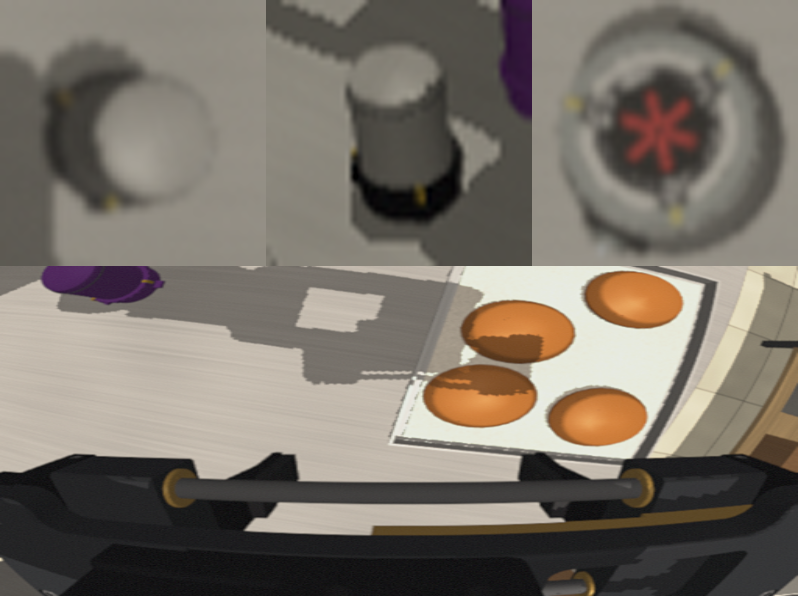

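The crop confirms the target: the steel cup at top (380,233) stands on a black cap with yellow marks at about (369,227) and (376,245). The mill's collar shows yellow marks at about (219,203), (246,196) and (237,223). I'll move beside the cup so the wrist camera can see it.

Emit:
{"method": "arm_command", "body": {
  "targets": [
    {"rot":[0,0,0],"offset":[-3,-4,0],"gripper":0},
    {"rot":[0,0,0],"offset":[-6,-8,0],"gripper":0},
    {"rot":[0,0,0],"offset":[-9,-12,0],"gripper":0},
    {"rot":[0,0,0],"offset":[-12,-16,0],"gripper":0},
    {"rot":[0,0,0],"offset":[-15,-20,0],"gripper":0},
    {"rot":[0,0,0],"offset":[-18,-24,0],"gripper":0},
    {"rot":[0,0,0],"offset":[-19.8,-26.4,0],"gripper":0},
    {"rot":[0,0,0],"offset":[-19.8,-26.4,0],"gripper":0}
  ]
}}

```text
time_s: 0.95
position: [0.3777, -0.3284, 0.2921]
tcp_rot: [[0.295, -0.956, -0.0], [-0.956, -0.295, 0.002], [-0.002, -0.0, -1.0]]
force: [0.1, 0.4, 0.3]
opening: 0.997
```

```bash
python3 - <<'E'
from h import *
t=load('top0')
C=np.array([.443,-.312]);M=np.array([.5115,.145])
for n,pts,z,c in [('cup',[(368.9,227),(376.4,244.9)],.0255,C),('mill',[(218.6,202.6),(245.7,196.3),(237,222.8)],.13,M)]:
    for p in pts:
        d=plane(t,*p,z)[:2]-c; print(n,np.round(plane(t,*p,z)[:2],3),round(np.hypot(*d),3),round(np.degrees(np.arctan2(d[1],d[0])),1))
print(bot.read_state()['position'],bot.read_state()['joint_positions'])
cap('wrist','w1');cap('top','t1')
E
```

```text
cup [ 0.465 -0.284] 0.035 51.8
cup [ 0.408 -0.308] 0.035 173.6
mill [0.524 0.189] 0.046 73.6
mill [0.545 0.108] 0.05 -47.6
mill [0.465 0.132] 0.048 -164.1
[ 0.37770134 -0.32839822  0.29206561] [-5.38473680e+01  2.07238627e+01  9.96150753e+01  6.73858717e-02
  5.97853376e+01  1.89893108e+01]
```

View pics/w1.png

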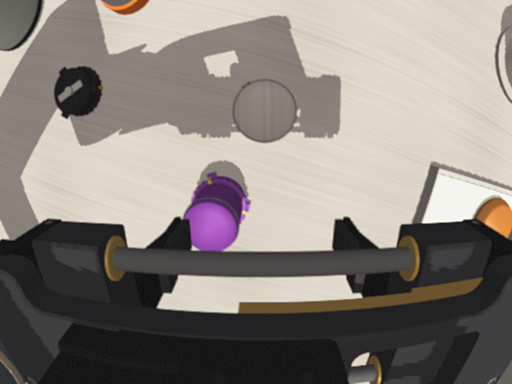

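The wrist view shows the steel cup's round top from directly above at about (265,110), with radius about 32 px. The purple look-alike is at (215,215) and the spare cap at (78,90). Next I'll refine the cup's axis and prepare the descent.

```bash
python3 - <<'E'
from h import *
c=load('w1');g=cv2.GaussianBlur(cv2.cvtColor(c['frame'],cv2.COLOR_RGB2GRAY),(3,3),0)
k=cv2.HoughCircles(g[60:160,210:320],cv2.HOUGH_GRADIENT,1,50,param1=80,param2=12,minRadius=26,maxRadius=38);print(k)
u,v,r=k[0][0]; u+=210;v+=60
p=plane(c,u,v,.094,True); e=plane(c,u+r,v,.094,True)
print('cup',p,'radius',np.linalg.norm(p-e))
s=bot.read_state();R=s['tcp_rot'];P=s['position']
print('offset tool mm',R.T@(np.array([*p[:2],.2])-P)*1000)
# cup mark refine in top/scene images: yellow mask
for n in ['t1','scene0']:
    c=load(n);h=cv2.cvtColor(c['frame'],cv2.COLOR_RGB2HSV)
    m=cv2.inRange(h,(18,90,60),(36,255,255))
    for nm,q,z in [('cup',(p[0],p[1],.03),.0255),('mill',(.5115,.145,.13),.13)]:
        uu=proj(c,q);mm=np.zeros_like(m);cv2.circle(mm,tuple(int(i) for i in uu),32,255,-1)
        N,l,st,ce=cv2.connectedComponentsWithStats(m&mm)
        for i in range(1,N):
            w=plane(c,*ce[i],z)[:2];d=w-np.array(q[:2]);print(n,nm,np.round(ce[i],1),st[i,4],round(np.hypot(*d),4),round(np.degrees(np.arctan2(d[1],d[0])),1))
E
```

```text
[[[53.5 50.5 32.9]]]
cup [ 0.44494742 -0.30918417  0.094     ] radius 0.03187792353476168
offset tool mm [ -1.81375433 -71.963247    92.1980907 ]
t1 cup [368. 227.] 1 0.0341 54.5
scene0 cup [209. 139.] 3 0.1087 157.5
scene0 cup [172. 149.] 1 0.0373 -68.3
scene0 cup [184.8 156.8] 4 0.0357 53.7
scene0 mill [289.6 182.2] 5 0.0435 -165.9
scene0 mill [254.  185.5] 2 0.0951 -74.1
scene0 mill [268.8 195.4] 5 0.0497 -43.2
scene0 mill [296.5 202. ] 4 0.048 71.1
```

Emit:
{"method": "arm_command", "body": {
  "targets": [
    {"rot":[0,0,0],"offset":[-0.2,-3.6,0],"gripper":0},
    {"rot":[0,0,0],"offset":[-0.2,-7.2,0],"gripper":0},
    {"rot":[0,0,0],"offset":[-0.2,-7.2,1],"gripper":0},
    {"rot":[0,0,0],"offset":[-0.2,-7.2,5],"gripper":0},
    {"rot":[0,0,0],"offset":[-0.2,-7.2,9],"gripper":0},
    {"rot":[0,0,0],"offset":[-0.2,-7.2,13],"gripper":0},
    {"rot":[0,0,0],"offset":[-0.2,-7.2,16],"gripper":0},
    {"rot":[0,0,0],"offset":[-0.2,-7.2,17.6],"gripper":0}
  ]
}}

```text
time_s: 1.85
position: [0.4423, -0.31, 0.113]
tcp_rot: [[0.288, -0.958, -0.004], [-0.958, -0.288, 0.003], [-0.004, 0.003, -1.0]]
force: [-0.2, -0.4, -1.0]
opening: 0.998
```

Emit:
{"method": "arm_command", "body": {
  "targets": [
    {"rot":[0,0,0],"offset":[0,0,0],"gripper":0},
    {"rot":[0,0,0],"offset":[0,0,0],"gripper":0.2},
    {"rot":[0,0,0],"offset":[0,0,0],"gripper":0.4},
    {"rot":[0,0,0],"offset":[0,0,0],"gripper":0.6},
    {"rot":[0,0,0],"offset":[0,0,0],"gripper":1},
    {"rot":[0,0,0],"offset":[0,0,0],"gripper":1},
    {"rot":[0,0,0],"offset":[0,0,0],"gripper":1},
    {"rot":[0,0,0],"offset":[0,0,0],"gripper":1}
  ]
}}

```text
time_s: 2.65
position: [0.4449, -0.3097, 0.1173]
tcp_rot: [[0.29, -0.957, 0.001], [-0.957, -0.29, -0.001], [0.001, -0.0, -1.0]]
force: [-1.0, -0.3, 6.9]
opening: 0.705
```

The opening of 0.705 (61 mm) matches the 62 mm cup. Now I'll lift it and carry it to a viewing pose beside the mill, turning it about +20° on the way.

Emit:
{"method": "arm_command", "body": {
  "targets": [
    {"rot":[0,0,0],"offset":[0,0,-1],"gripper":1},
    {"rot":[0,0,0],"offset":[0,0,-4],"gripper":1},
    {"rot":[0,0,0],"offset":[0,0,-8],"gripper":1},
    {"rot":[0,0,0],"offset":[0,0,-12],"gripper":1},
    {"rot":[0,0,0],"offset":[0,0,-16],"gripper":1},
    {"rot":[0,0,0],"offset":[0,0,-18],"gripper":1},
    {"rot":[0,0,0],"offset":[0,0,-18],"gripper":1},
    {"rot":[0,0,0],"offset":[0,0,-18],"gripper":1}
  ]
}}

```text
time_s: 3.45
position: [0.4442, -0.3088, 0.2958]
tcp_rot: [[0.29, -0.957, -0.001], [-0.957, -0.29, 0.001], [-0.001, 0.0, -1.0]]
force: [0.2, -0.2, -3.2]
opening: 0.708
```

Emit:
{"method": "arm_command", "body": {
  "targets": [
    {"rot":[0,0,-2],"offset":[-3,-1,0],"gripper":1},
    {"rot":[0,0,-4],"offset":[-7,-2.3,0],"gripper":1},
    {"rot":[0,0,-6],"offset":[-11,-3.6,0],"gripper":1},
    {"rot":[0,0,-8],"offset":[-15,-4.9,0],"gripper":1},
    {"rot":[0,0,-10],"offset":[-19,-6.2,0],"gripper":1},
    {"rot":[0,0,-12],"offset":[-23,-7.5,0],"gripper":1},
    {"rot":[0,0,-14],"offset":[-27,-8.8,0],"gripper":1},
    {"rot":[0,0,-16],"offset":[-31,-10.2,0],"gripper":1}
  ]
}}

```text
time_s: 4.25
position: [0.4509, 0.0187, 0.2941]
tcp_rot: [[0.543, -0.84, -0.005], [-0.84, -0.543, 0.001], [-0.004, 0.004, -1.0]]
force: [-0.2, 0.8, -2.0]
opening: 0.707
```

Emit:
{"method": "arm_command", "body": {
  "targets": [
    {"rot":[0,0,-2],"offset":[-3.5,-1.2,0],"gripper":1},
    {"rot":[0,0,-4],"offset":[-6.5,-2.2,0],"gripper":1},
    {"rot":[0,0,-4],"offset":[-7.7,-2.6,0],"gripper":1},
    {"rot":[0,0,-4],"offset":[-7.7,-2.6,0],"gripper":1},
    {"rot":[0,0,-4],"offset":[-7.7,-2.6,0],"gripper":1}
  ]
}}

```text
time_s: 4.75
position: [0.4327, 0.0951, 0.2954]
tcp_rot: [[0.6, -0.8, -0.001], [-0.8, -0.6, -0.001], [-0.0, 0.002, -1.0]]
force: [0.3, 0.3, -3.0]
opening: 0.707
```

```bash
python3 - <<'E'
from h import *
s=bot.read_state()
print(s['position'],s['joint_positions'].round(1) if hasattr(s['joint_positions'],'round') else s['joint_positions'],s['force'],s['opening'])
c=cap('wrist','w2');cap('scene','s2');cap('top','t2')
u=proj(c,(.5115,.145,.13),True);print(u)
a=cv2.imread('pics/w2.png');u=u.astype(int)
cv2.imwrite('pics/c2.png',cv2.resize(a[:,60:460],(800,768))[:600])
E
```

```text
[0.43266316 0.09505159 0.29544271] [-2.100e+00  1.600e+01  1.068e+02 -1.000e-01  5.720e+01  5.110e+01] [ 0.30277366  0.27085622 -3.04172106] 0.7073968517259435
[270.03368731  84.25861257]
```

View pics/c2.png

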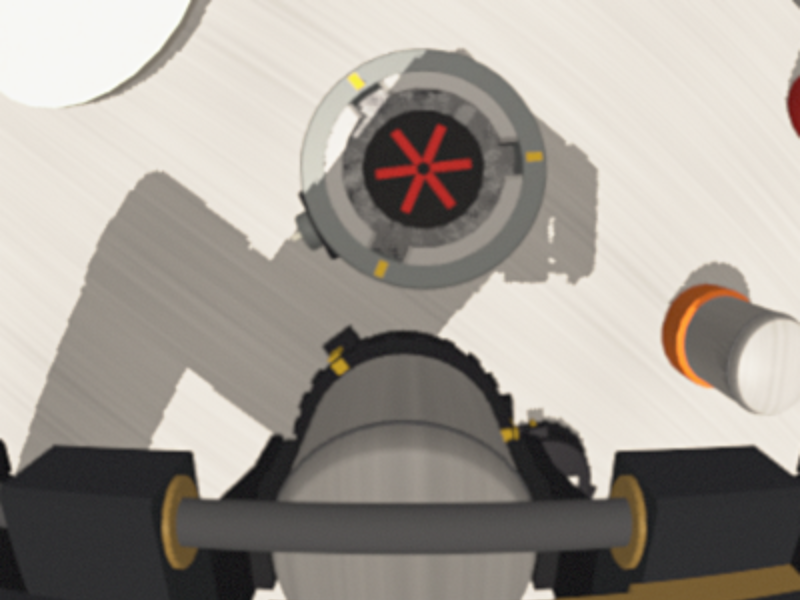

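The wrist view shows the mill's rotor centre at crop (423,168), full (271,84). The slots and marks line up radially, with marks at crop (356,80), (533,156) and (381,268). The held cup's marks are at crop (339,362) and (509,434). Next I'll measure both angles in this one view.

```bash
cat >> h.py <<'E'
def marks(c,zc=.0255,und=.1173,P=None,M=None):
    h=cv2.cvtColor(c['frame'],cv2.COLOR_RGB2HSV);m=cv2.inRange(h,(18,110,70),(36,255,255))
    N,l,st,ce=cv2.connectedComponentsWithStats(m);out=[]
    for i in range(1,N):
        if st[i,4]<8: continue
        out.append((ce[i],st[i,4]))
    return out
E
python3 - <<'E'
from h import *
from scipy.optimize import least_squares
c=load('w2');P=np.array([.43266,.09505,.29544])
ml=[]
for ce,a in marks(c):
    pm=plane(c,*ce,.13,True)[:2];pc=plane(c,*ce,P[2]-.1173+.0255,True)[:2]-P[:2]
    print(ce.round(1),a,'mill-plane',pm.round(4),'cup rel',pc.round(4),round(np.hypot(*pc),4),round(np.degrees(np.arctan2(pc[1],pc[0])),1))
    if np.hypot(*(pm-[.5115,.145]))<.06: ml.append(pm)
ml=np.array(ml)
# three marks 120deg apart: centre = centroid
C=ml.mean(0);d=ml-C;print('mill c',C,np.hypot(*d.T),np.degrees(np.arctan2(d[:,1],d[:,0])))
g=cv2.GaussianBlur(cv2.cvtColor(c['frame'],cv2.COLOR_RGB2GRAY),(3,3),0)
k=cv2.HoughCircles(g[10:160,200:345],cv2.HOUGH_GRADIENT,1,100,param1=80,param2=12,minRadius=54,maxRadius=66)
u,v,r=k[0][0];p=plane(c,u+200,v+10,.13,True);e=plane(c,u+200+r,v+10,.13,True);print('circle',k[0][0],p,np.linalg.norm(e-p))
print('rotor',plane(c,271.5,84,.118,True))
s=bot.read_state();print(s['tcp_rot'].round(4))
E
```

```text
[237.6  40.4] 36 mill-plane [0.5262 0.1905] cup rel [0.0842 0.0811] 0.117 43.9
[326.5  77.9] 38 mill-plane [0.5464 0.1102] cup rel [0.0986 0.0238] 0.1015 13.6
[250. 134.] 41 mill-plane [0.4667 0.1329] cup rel [0.0417 0.04  ] 0.0578 43.8
[507.8 154.4] 204 mill-plane [ 0.6344 -0.1056] cup rel [ 0.1615 -0.1302] 0.2074 -38.9
[228.7 180.7] 100 mill-plane [0.4215 0.1235] cup rel [0.0095 0.0333] 0.0346 74.1
[326.1 211.4] 10 mill-plane [0.4517 0.0335] cup rel [ 0.0311 -0.0309] 0.0439 -44.8
[314.8 216.4] 59 mill-plane [0.4414 0.039 ] cup rel [ 0.0237 -0.027 ] 0.036 -48.7
[147.7 260.6] 463 mill-plane [0.2986 0.1436] cup rel [-0.0782  0.0477] 0.0916 148.6
[375.4 260.6] 456 mill-plane [ 0.4418 -0.0473] cup rel [ 0.024  -0.0886] 0.0918 -74.8
[337.1 301.5] 3108 mill-plane [ 0.3794 -0.049 ] cup rel [-0.0205 -0.0898] 0.0921 -102.9
[349.8 377.4] 49 mill-plane [ 0.2868 -0.1687] cup rel [-0.0866 -0.1752] 0.1954 -116.3
mill c [0.51306884 0.14451659] [0.04780033 0.04783564 0.04784999] [  74.07679481  -45.87893272 -165.93767572]
circle [70.5 73.5 61. ] [0.51226705 0.14508056 0.13      ] 0.052917336508492174
rotor [0.51330766 0.14430893 0.118     ]
[[ 5.980e-01 -8.015e-01 -1.000e-04]
 [-8.015e-01 -5.980e-01 -4.000e-04]
 [ 2.000e-04  3.000e-04 -1.000e+00]]
```

The measurements agree. The mill axis is at (0.513, 0.1446), with mark radius 47.8 mm and collar radius 52.9 mm. The slots are at 74.1°, the cup's lugs are at 73.3°, and the cup's axis is within about 1 mm of the TCP. I'll move over the mouth now.

Emit:
{"method": "arm_command", "body": {
  "targets": [
    {"rot":[0,0,0],"offset":[0.2,-2.5,0],"gripper":1},
    {"rot":[0,0,-0.8],"offset":[0.5,-6,0],"gripper":1},
    {"rot":[0,0,-0.8],"offset":[0.8,-9.5,0],"gripper":1},
    {"rot":[0,0,-0.8],"offset":[0.8,-9.5,1],"gripper":1},
    {"rot":[0,0,-0.8],"offset":[0.8,-9.5,2.5],"gripper":1},
    {"rot":[0,0,-0.8],"offset":[0.8,-9.5,3.6],"gripper":1},
    {"rot":[0,0,-0.8],"offset":[0.8,-9.5,3.6],"gripper":1},
    {"rot":[0,0,-0.8],"offset":[0.8,-9.5,3.6],"gripper":1}
  ]
}}

```text
time_s: 5.7
position: [0.5134, 0.1455, 0.2601]
tcp_rot: [[0.61, -0.793, -0.001], [-0.793, -0.61, -0.0], [-0.0, 0.001, -1.0]]
force: [0.0, 0.8, -2.8]
opening: 0.711
```

```bash
python3 - <<'E'
from h import *
s=bot.read_state();print(s['position'],s['tcp_rot'].round(4).tolist(),s['force'],s['moment'])
a=cap('wrist','w3');b=cap('scene','s3')
A=cv2.imread('pics/w3.png');B=cv2.imread('pics/s3.png')
cv2.imwrite('pics/c3.png',np.hstack([cv2.resize(A[100:300,160:360],(400,400),interpolation=2),cv2.resize(B[120:240,225:345],(400,400),interpolation=2)]))
E
```

```text
[0.51338966 0.14551111 0.26008516] [[0.6098, -0.7926, -0.0007], [-0.7926, -0.6098, -0.0001], [-0.0004, 0.0006, -1.0]] [ 0.00500229  0.77476638 -2.76348215] [ 0.01065446 -0.04004245  0.05199613]
```

View pics/c3.png

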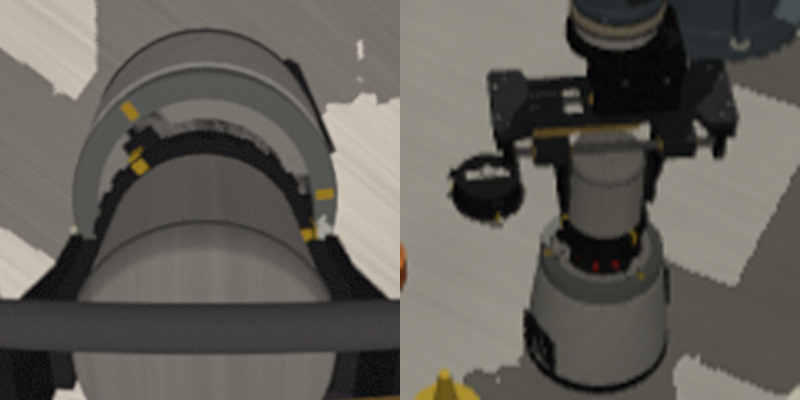

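The wrist crop shows lug marks at (140,166) and (308,234) pointing at collar marks (131,112) and (325,194). The scene crop shows the cup upright over the collar. I'll descend gently.

Emit:
{"method": "arm_command", "body": {
  "targets": [
    {"rot":[0,0,0],"offset":[0,0,0.5],"gripper":1},
    {"rot":[0,0,0],"offset":[0,0,0.9],"gripper":1},
    {"rot":[0,0,0],"offset":[0,0,1.1],"gripper":1},
    {"rot":[0,0,0],"offset":[0,0,1.2],"gripper":1},
    {"rot":[0,0,0],"offset":[0,0,1.3],"gripper":1},
    {"rot":[0,0,0],"offset":[0,0,1.4],"gripper":1},
    {"rot":[0,0,0],"offset":[0,0,1.5],"gripper":1},
    {"rot":[0,0,0],"offset":[0,0,1.5],"gripper":1}
  ]
}}

```text
time_s: 6.6
position: [0.5134, 0.1462, 0.2451]
tcp_rot: [[0.611, -0.792, -0.0], [-0.792, -0.611, 0.0], [-0.0, 0.0, -1.0]]
force: [-0.7, -0.9, -2.5]
opening: 0.709
```

Emit:
{"method": "arm_command", "body": {
  "targets": [
    {"rot":[0,0,0],"offset":[0.05,0,0.1],"gripper":1},
    {"rot":[0,0,0],"offset":[0.05,0,0.2],"gripper":1},
    {"rot":[0,0,0],"offset":[0.05,0,0.3],"gripper":1},
    {"rot":[0,0,0],"offset":[0.05,0,0.4],"gripper":1},
    {"rot":[0,0,0],"offset":[0.05,0,0.4],"gripper":1}
  ]
}}

```text
time_s: 7.1
position: [0.5137, 0.1457, 0.2411]
tcp_rot: [[0.611, -0.792, -0.0], [-0.792, -0.611, 0.0], [-0.0, 0.0, -1.0]]
force: [0.1, 1.2, -2.7]
opening: 0.709
```

Emit:
{"method": "arm_command", "body": {
  "targets": [
    {"rot":[0,0,0],"offset":[0,0,0.1],"gripper":1},
    {"rot":[0,0,0],"offset":[0,0,0.2],"gripper":1},
    {"rot":[0,0,0],"offset":[0,0,0.3],"gripper":1},
    {"rot":[0,0,0],"offset":[0,0,0.3],"gripper":1}
  ]
}}

```text
time_s: 7.5
position: [0.5137, 0.1457, 0.2381]
tcp_rot: [[0.611, -0.792, -0.0], [-0.792, -0.611, 0.0], [-0.0, 0.0, -1.0]]
force: [0.0, -0.7, -2.3]
opening: 0.699
```

The lugs have entered the slots without load, 9 mm down. I'll press against the spring to about 16.5 mm.

Emit:
{"method": "arm_command", "body": {
  "targets": [
    {"rot":[0,0,0],"offset":[0,0,0.1],"gripper":1},
    {"rot":[0,0,0],"offset":[0,0,0.2],"gripper":1},
    {"rot":[0,0,0],"offset":[0,0,0.3],"gripper":1},
    {"rot":[0,0,0],"offset":[0,0,0.4],"gripper":1},
    {"rot":[0,0,0],"offset":[0,0,0.5],"gripper":1},
    {"rot":[0,0,0],"offset":[0,0,0.6],"gripper":1},
    {"rot":[0,0,0],"offset":[0,0,0.7],"gripper":1},
    {"rot":[0,0,0],"offset":[0,0,0.7],"gripper":1}
  ]
}}

```text
time_s: 8.3
position: [0.5138, 0.1457, 0.2314]
tcp_rot: [[0.611, -0.792, 0.0], [-0.792, -0.611, -0.0], [0.0, -0.0, -1.0]]
force: [-2.3, 0.4, 4.8]
opening: 0.71
```

Emit:
{"method": "arm_command", "body": {
  "targets": [
    {"rot":[0,0,0],"offset":[0,0,0.08],"gripper":1},
    {"rot":[0,0,0],"offset":[0,0,0.08],"gripper":1},
    {"rot":[0,0,2],"offset":[0,0,0.08],"gripper":1},
    {"rot":[0,0,4],"offset":[0,0,0.08],"gripper":1},
    {"rot":[0,0,6],"offset":[0,0,0.08],"gripper":1},
    {"rot":[0,0,8],"offset":[0,0,0.08],"gripper":1},
    {"rot":[0,0,8],"offset":[0,0,0.08],"gripper":1}
  ]
}}

```text
time_s: 9.0
position: [0.5143, 0.1457, 0.2309]
tcp_rot: [[0.494, -0.869, 0.002], [-0.869, -0.494, -0.0], [0.001, -0.001, -1.0]]
force: [-0.2, -0.5, 6.2]
opening: 0.708
```

```bash
python3 - <<'E'
from h import *
s=bot.read_state();print(s['position'],s['force'],s['moment'],np.degrees(np.arctan2(s['tcp_rot'][1,0],s['tcp_rot'][0,0])),s['joint_positions'][5])
for n,a in [('wrist','w4')]:
    c=cap(n,a)
    P=s['position']
    for ce,ar in marks(c):
        d=plane(c,*ce,P[2]-.1173+.0255,True)[:2]-P[:2];m=plane(c,*ce,.13,True)[:2]-[.513,.1446]
        if np.hypot(*m)<.055: print(ce.round(1),ar,'cup',(d*1e3).round(1),round(np.degrees(np.arctan2(d[1],d[0])),1),'mill r',round(np.hypot(*m),4),round(np.degrees(np.arctan2(m[1],m[0])),1))
E
```

```text
[0.51434044 0.14574818 0.23094447] [-0.22986358 -0.52360711  6.18803975] [-0.15291932  0.29941624 -0.04610877] -60.388438207555 64.23480591325466
[211.8 170.8] 69 cup [14.2 44.5] 72.3 mill r 0.0478 74.2
[228.6 181.1] 86 cup [13.6 31.8] 66.8 mill r 0.035 69.3
[328.3 202. ] 60 cup [ 33.5 -32.1] -43.8 mill r 0.0479 -46.0
[314.5 216.2] 54 cup [ 20.5 -29.5] -55.2 mill r 0.0372 -58.3
```

The cup follows the tool: its lugs are now at 66.4°, against slots at 74.1°, with almost no torque. That means the lugs are clear under the ledge, so I'll keep twisting.

Emit:
{"method": "arm_command", "body": {
  "targets": [
    {"rot":[0,0,3],"offset":[0,0,0],"gripper":1},
    {"rot":[0,0,6],"offset":[0,0,0],"gripper":1},
    {"rot":[0,0,9],"offset":[0,0,0],"gripper":1},
    {"rot":[0,0,12],"offset":[0,0,0],"gripper":1},
    {"rot":[0,0,15],"offset":[0,0,0],"gripper":1},
    {"rot":[0,0,18],"offset":[0,0,0],"gripper":1},
    {"rot":[0,0,20],"offset":[0,0,0],"gripper":1},
    {"rot":[0,0,20],"offset":[0,0,0],"gripper":1}
  ]
}}

```text
time_s: 9.85
position: [0.5143, 0.1457, 0.2309]
tcp_rot: [[0.167, -0.986, 0.002], [-0.986, -0.167, -0.0], [0.0, -0.002, -1.0]]
force: [-2.0, -0.5, 5.7]
opening: 0.711
```

```bash
cat > st.py <<'E'
from h import *
import sys
s=bot.read_state();P=s['position'];print(P.round(4),s['force'].round(2),s['moment'].round(3),'yaw',np.degrees(np.arctan2(s['tcp_rot'][1,0],s['tcp_rot'][0,0])).round(2),s['joint_positions'][5].round(1),s['opening'])
c=cap('wrist',sys.argv[1])
for ce,ar in marks(c):
    z=P[2]-.1173+.0255 if len(sys.argv)<3 else float(sys.argv[2])
    p=plane(c,*ce,z,True)[:2]
    d=p-[.513,.1446];m=plane(c,*ce,.13,True)[:2]-[.513,.1446]
    if np.hypot(*m)<.055: print(ce.round(1),ar,'cup',(p*1e3).round(1),'mill r',round(np.hypot(*m),4),round(np.degrees(np.arctan2(m[1],m[0])),1))
E
python3 st.py w5
```

```text
[0.5143 0.1457 0.2309] [-2.04 -0.54  5.7 ] [-0.091  0.312 -0.007] yaw -80.39 84.2 0.7112982837958067
[228.8 181.3] 82 cup [537.9 171. ] mill r 0.0351 50.4
[320.9 180.7] 63 cup [548.3 112.4] mill r 0.0479 -46.0
[199.6 190. ] 64 cup [528.9 189.2] mill r 0.0479 74.3
[314.4 216.6] 52 cup [523.2 111.2] mill r 0.0364 -79.0
```

Emit:
{"method": "arm_command", "body": {
  "targets": [
    {"rot":[0,0,1],"offset":[0,0,0],"gripper":1},
    {"rot":[0,0,2],"offset":[0,0,0],"gripper":1},
    {"rot":[0,0,3],"offset":[0,0,0],"gripper":1},
    {"rot":[0,0,4],"offset":[0,0,0],"gripper":1},
    {"rot":[0,0,4],"offset":[0,0,0],"gripper":1}
  ]
}}

```text
time_s: 10.4
position: [0.5144, 0.1457, 0.231]
tcp_rot: [[0.099, -0.995, 0.002], [-0.995, -0.099, -0.0], [0.001, -0.002, -1.0]]
force: [-1.1, -2.2, 5.8]
opening: 0.706
```

```bash
python3 st.py w6
```

```text
[0.5144 0.1457 0.231 ] [-1.13 -2.2   5.77] [-0.119  0.295  0.173] yaw -84.32 88.2 0.7057426434319491
[318.1 177. ] 64 cup [548.2 112.4] mill r 0.0477 -46.0
[228.8 181.3] 83 cup [539.6 169.3] mill r 0.035 46.6
[198.  194.1] 63 cup [528.9 189. ] mill r 0.048 74.4
[314.3 216.5] 52 cup [520.9 110.7] mill r 0.0363 -82.9
```

Emit:
{"method": "arm_command", "body": {
  "targets": [
    {"rot":[0,0,0.7],"offset":[0,0,0],"gripper":1},
    {"rot":[0,0,1.4],"offset":[0,0,0],"gripper":1},
    {"rot":[0,0,2],"offset":[0,0,0],"gripper":1},
    {"rot":[0,0,2],"offset":[0,0,0],"gripper":1}
  ]
}}

```text
time_s: 10.85
position: [0.514, 0.1453, 0.2309]
tcp_rot: [[0.068, -0.998, 0.001], [-0.998, -0.068, -0.002], [0.002, -0.001, -1.0]]
force: [-2.7, -2.6, 5.8]
opening: 0.706
```

```bash
python3 st.py w7
```

```text
[0.514  0.1453 0.2309] [-2.73 -2.63  5.77] [-0.336  0.443  0.825] yaw -86.1 90.0 0.7058900245999723
[316.2 174.4] 64 cup [548.3 112.2] mill r 0.0478 -45.8
[228.7 181.4] 82 cup [539.8 168. ] mill r 0.0344 44.9
[196.7 195.5] 64 cup [528.9 188.9] mill r 0.0479 74.5
[314.4 216.5] 52 cup [519.4 109.9] mill r 0.0368 -85.5
```

The torque has risen to 0.8 N·m with the cup at about -34° from the slot, so it is at the stop. I'll hold briefly, ease off slightly and open.

Emit:
{"method": "arm_command", "body": {
  "targets": [
    {"rot":[0,0,0],"offset":[0,0,0],"gripper":1},
    {"rot":[0,0,0],"offset":[0,0,0],"gripper":1},
    {"rot":[0,0,-0.3],"offset":[0,0,0],"gripper":0.3},
    {"rot":[0,0,-0.3],"offset":[0,0,0],"gripper":0.2},
    {"rot":[0,0,-0.3],"offset":[0,0,0],"gripper":0.1},
    {"rot":[0,0,-0.3],"offset":[0,0,0],"gripper":0},
    {"rot":[0,0,-0.3],"offset":[0,0,0],"gripper":0},
    {"rot":[0,0,-0.3],"offset":[0,0,0],"gripper":0}
  ]
}}

```text
time_s: 11.7
position: [0.5138, 0.1458, 0.2302]
tcp_rot: [[0.068, -0.998, -0.0], [-0.998, -0.068, 0.0], [-0.0, 0.0, -1.0]]
force: [-0.6, -0.2, -0.4]
opening: 0.985
```

```bash
python3 st.py w8 .1405
```

```text
[0.5138 0.1458 0.2302] [-0.55 -0.23 -0.41] [-0.022  0.052  0.039] yaw -86.07 89.9 0.9852778256518181
[317.6 174.5] 63 cup [548.6 112.5] mill r 0.0478 -46.0
[229.2 182.1] 84 cup [539.7 168.2] mill r 0.0342 46.0
[197.7 195.5] 60 cup [529.3 188.5] mill r 0.0478 74.5
[316.  217.2] 56 cup [519.5 109.9] mill r 0.0371 -86.2
```

It is released, and the lugs are still about 33° past the slots. I'll withdraw upwards and look at the result.

Emit:
{"method": "arm_command", "body": {
  "targets": [
    {"rot":[0,0,0],"offset":[0,0,-1],"gripper":0},
    {"rot":[0,0,0],"offset":[0,0,-3],"gripper":0},
    {"rot":[0,0,0],"offset":[0,0,-6],"gripper":0},
    {"rot":[0,0,0],"offset":[0,0,-10],"gripper":0},
    {"rot":[0,0,0],"offset":[0,4,-13],"gripper":0},
    {"rot":[0,0,0],"offset":[0,8,-13],"gripper":0},
    {"rot":[0,0,0],"offset":[0,11,-13],"gripper":0},
    {"rot":[0,0,0],"offset":[0,11,-13],"gripper":0}
  ]
}}

```text
time_s: 12.55
position: [0.3994, 0.1383, 0.3611]
tcp_rot: [[0.069, -0.998, -0.003], [-0.998, -0.069, -0.0], [-0.0, 0.003, -1.0]]
force: [0.3, 0.7, -0.6]
opening: 1.001
```

```bash
python3 st.py w9 .1405; python3 - <<'E'
from h import *
cap('scene','s9');cap('top','t9')
A=cv2.imread('pics/w9.png');B=cv2.imread('pics/s9.png')
c=load('w9');u=proj(c,(.513,.1446,.15),True).astype(int);x=max(u[0]-90,0);y=max(u[1]-90,0);print(u)
cv2.imwrite('pics/c9.png',np.hstack([cv2.resize(A[y:y+180,x:x+180],(400,400),interpolation=2),cv2.resize(B[110:250,220:360],(400,400),interpolation=2)]))
E
```

```text
[0.3994 0.1383 0.3611] [ 0.28  0.66 -0.6 ] [ 0.054  0.023 -0.027] yaw -86.02 89.9 1.0010231208060636
[221.   54.1] 24 cup [525.6 189.2] mill r 0.0483 72.8
[249.9  94.8] 27 cup [483.7 156.3] mill r 0.0314 157.4
[270.9 111.3] 26 cup [468.  133.3] mill r 0.0468 -165.6
[263  66]
```

View pics/c9.png

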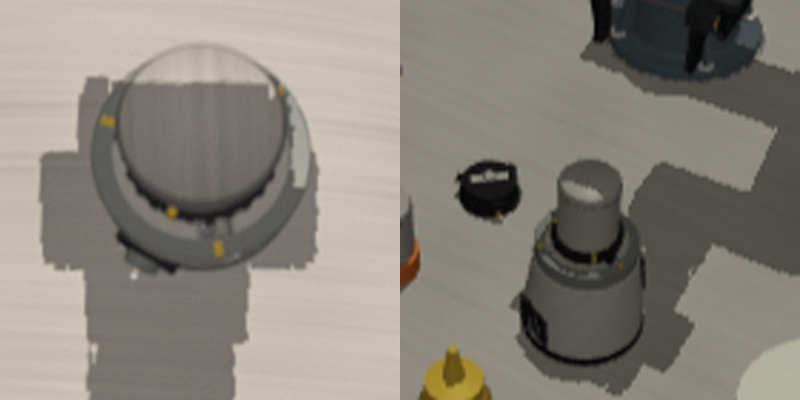

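The cup sits low, upright and centred in the collar. In the wrist crop the lug mark is at (172,212), clearly past the slot mark at (219,247). I'll do one last numeric check of height, angle and the bystanders before handing in.

```bash
python3 - <<'E'
from h import *
c=load('s9');h=cv2.cvtColor(c['frame'],cv2.COLOR_RGB2HSV);m=cv2.inRange(h,(18,90,60),(36,255,255))
N,l,st,ce=cv2.connectedComponentsWithStats(m)
for i in range(1,N):
    if 240<ce[i][0]<320 and 160<ce[i][1]<215:
        for z in (.13,.1405):
            d=plane(c,*ce[i],z)[:2]-[.513,.1446];print(ce[i].round(1),st[i,4],z,round(np.hypot(*d),4),round(np.degrees(np.arctan2(d[1],d[0])),1))
# dome silhouette top in scene vs prediction for top height .13-.015+.105
print('pred rim/top px',proj(c,(.513,.1446,.22)),proj(c,(.513,.1446,.23)))
a,b=load('top0')['frame'],load('t9')['frame']
t=load('top0')
for n,u in dict(spare=(307,194),shaker=(374,176),ketchup=(300,130),mustard=(232,125),tub=(345,145),plate=(150,211),cap=(294,243)).items():
    x,y=u;p=a[y-14:y+14,x-14:x+14];q=b[y-24:y+24,x-24:x+24]
    r=cv2.minMaxLoc(cv2.matchTemplate(q,p,cv2.TM_CCOEFF_NORMED));print(n,r[1],np.array(r[3])-10)
E
```

```text
[254. 185.] 3 0.13 0.0949 -76.1
[254. 185.] 3 0.1405 0.092 -70.0
[273.5 186.5] 4 0.13 0.041 -94.0
[273.5 186.5] 4 0.1405 0.0363 -80.5
[269.  195.5] 6 0.13 0.0479 -43.4
[269.  195.5] 6 0.1405 0.0514 -32.8
[287.5 199.5] 8 0.13 0.0276 45.0
[287.5 199.5] 8 0.1405 0.037 40.5
[296.5 202. ] 4 0.13 0.0479 73.0
[296.5 202. ] 4 0.1405 0.0549 65.6
pred rim/top px [286.44242522 170.03905686] [286.60487957 167.38358889]
spare 0.999404788017273 [0 0]
shaker 0.9993399381637573 [0 0]
ketchup 0.9995245933532715 [0 0]
mustard 0.9995537400245667 [0 0]
tub 0.9922986626625061 [0 0]
plate 0.8998053669929504 [0 0]
cap 0.860805332660675 [0 0]
```

```bash
python3 -c "
from rig import bot,ticket
print(bot.read_state()['time_s'],bot.read_state()['force']);print(ticket.hand_in())"
```

```text
12.7 [-0.11781382 -0.60464556  0.61254553]
the job is handed in; nothing more can be done
None
```

The cup is fitted, twisted to the stop and still locked down after release. The job is handed in at 12.7 s, and I got no verdict back.

**What I did:** I gripped the steel cup with the black lugged cap, turned it so its lugs lined up with the slots, and lowered it into the collar. The lugs went in with no noticeable load. I pushed down about 16 mm against 8–9 N of spring, then twisted clockwise until the torque rose to about 0.8 N·m. I then opened the gripper and moved the arm clear.

**Last checks:**
- **Angle:** the final scene view puts the cup's lug marks about 34° past the slots, with ring height matching about 15 mm depth. The wrist view read 33.2° just after release.
- **Disagreement:** one reading from the retracted wrist camera gave about 36°. I put that down to a partly hidden mark, and didn't trust it.
- **Interlock:** it can't be read directly, so I take it as closed from the stop torque and the angle.
- **Other items:** template matching showed no shift in any of the seven. The plate stack and spare cap matched less closely (0.90 and 0.86), which I put down to changed arm shadows.

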